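# Clear the cases and hold the hidden bolt head while its nut is driven

### The arm

A 6-joint arm with a two-finger parallel gripper is mounted at the origin on the work surface. World frame = base frame: x ahead of the robot, y to its left, z up, the work surface at z = 0. Lengths are in m, angles in rad, forces in N, time in s.
With the tool pointing down it reaches from about 0.275 to 0.85 m from the base axis. Payload 19 kg.
Tool frame: the origin (TCP) lies at the very end of the fingers, on their centre line; the grasp point (between the pads) lies 19 mm behind it (arm.hold_point_z is the distance from the TCP to the grasp point, in m); z points along the fingers, y is the direction in which the jaws open and shut (so a half turn about z gives the same grasp; the last joint's range is limited). The gripper opens to 85 mm and grips with 20 to 120 N. Pads are 22 mm wide; open, the fingers measure 114 mm over their backs; the gripper's body (76 mm by 85 mm) begins 54 mm behind the grasp point. The pads swing forward as they close: fully open they stand 13 mm farther back than shut.
Start: joints at [-1.388, 0.15, 1.437, -0, 1.554, -0.134], TCP at [0.179, -0.546, 0.231] pointing down, gripper open.
Joint ranges: [-2.8, 2.8], [-0.68, 2.1], [0.12, 2.68], [-1.39, 4.53], [0.16, 2.79], [-2.81, 2.81]. Speed limits (rad/s): [1.89, 1.89, 2.22, 3.01, 3.01, 3.01].

### API

Orientations are given as a 3x3 rotation matrix whose columns are the frame's x, y, z axes.
In Python, from station import arm, read_camera, workorder gives the robot as it stands.
- The arm moves only by the tool apply_moves, never from a script. Its argument "moves" is text: rows parted by semicolons, each of 5 numbers parted by spaces: the shift along the tool's x, y, z in cm, then the turn about the tool's z in degrees, then the closure, from 0 (fully open) to 1 (shut). A call has 1 to 10 rows; each row is the pose to reach, as a shift and turn from the pose commanded when the call began, along the tool's axes at that moment; what a row does not reach only later rows make up. A row lasts 1/8 s, in which the tool goes at most 62.5 mm and 10.7 degrees, less where a joint would pass 70% of its speed; a pose out of reach is approached as far as the arm can. A call with a gripper value outside its range is refused whole. The fingers move at their own pace and stop on an object; "newtons" is the grip in N (left out, the last holds). Time passes only in rows, so rows that repeat a pose let the fingers close. It gives the time, the measured TCP pose, the force and the opening at its end, in the units of the state.
- arm.sense(): the state, without advancing time (a new reading comes with each control period).
- read_camera(name): name is "side" or "top"; returns a dict with "img" (480x640x3 uint8, red, green, blue), "range_z" (480x640 float32, m along the optical axis (not along the pixel's ray), 0 where there is no reading), "vfov" (degrees; the focal length in pixels is half the picture's height over the tangent of half this angle, whatever the lens; pixels are square), "cx", "cy" (the principal point, pixels), "dist_coeffs" ([k1, k2, p1, p2, k3] as OpenCV has them; the pictures are not rectified), "origin" and "orientation" of the camera in the world. Camera axes: x right, y down, z forward; pixel columns grow to the right and rows downward; lengths in m; the calibration is good to about 2 mm. A picture is of the moment at which its call begins.
- workorder.sign_off(): hands the job in, once; it reports no verdict.
The state is a dict: "time_s": time; "joint_pos": joint angles; "joint_velocities": joint speeds; "tau": joint torques, N m; "tool_pos": TCP position; "orientation": TCP orientation; "wrist_force": force on the tool from outside, world axes, zero at the start; "wrist_torque": the same for the moment, N m; "opening": finger opening in m.
Only numpy, scipy, OpenCV 4.12 (cv2) and the standard library are available. Lean on these libraries where they do the work, as an engineer would, in place of code of your own. Each camera call takes 0.05 s, during which the arm holds its last target. There are 200 camera calls.

### The job

Two flat closed cases were left lying across the top of the grey channel bracket, over the gap between its two plates. Stack them squarely and centred on the big case that lies on the table, first the middle-sized one, then the smallest on top, sides parallel, and let go of them. Then reach straight down into the gap behind the bracket's front plate, grasp the slowly turning square bolt head between both fingers by two of its flats (not corner to corner) and hold it still against the drive on the front, and finish while holding it firmly like that; leave everything else where it is.

Things in the scene. Friction and masses are not known exactly. Their poses are not given: they have to be found in the camera images.
- bracket: Grey steel channel bracket fixed to the table: two upright plates, each 6 mm thick, 210 mm long along its own y, top edges 110 mm above the table, inner faces at own x = -22 mm (front plate, towards the robot) and +22 mm (rear plate). Foot 130 x 230 mm. Origin on the table under the middle of the gap, z up. At the start two cases lie across the plates' top edges.
- gap (a point): Middle of the gap's mouth, level with the plates' top edges (110 mm high), straight above the bolt head; axes as the bracket's. Gap: 44 mm wide along x, open at the top and both ends, floor 8 mm above the table. The two cases lie about 54 mm to either side of here along y, long sides nearly along x; until they are cleared a hand cannot get in at the bolt.
- drive (a point): Top centre of the geared nut drive that stands against the outside of the front plate, 104 mm above the table: 50 mm wide along the bracket's y, from the plate to 142 mm in front of the gap's middle. It runs on and turns the bolt without end, at about 0.2 rad/s, with only 0.06 N m; it also resists fast turning like thick grease (0.3 N m per rad/s).
- bolt: Steel bolt through the front plate. Origin at the centre of its square head, in the middle of the gap, 90 mm above the table (20 mm below the plates' top edges). Head 22 x 22 mm across flats, 31 mm across corners, 20 mm long along the bolt axis. Own x is the bolt axis, level, along the bracket's x; y and z are normal to the flats and turn with the head.
- head_top (a point): Point fixed to the bracket, 11 mm straight above the centre of the bolt head. Fingers close on the head along the bracket's y. Two flats face them every 7.9 s or so; closing with 20 to 40 N within about 25 degrees of that pulls the flats onto the fingers within a second and keeps the head still; nearer to corner to corner it can jam or slip later: open again and wait.
- big_case: Closed rectangular case of plain pale wood with a flat lid, 115 x 82 x 40 mm (own x, y, z). Origin at the centre of its underside, z up, x along its long side. 0.9 kg, loose, lying on the table; the column is built on its lid.
- middle_case: Closed rectangular case of plain pale wood with a flat lid, 94 x 60 x 32 mm (own x, y, z). Origin at the centre of its underside, z up, x along its long side. About 0.22 kg. Starts lying across the bracket's top, underside 110 mm above the table.
- small_case: Closed rectangular case of plain pale wood with a flat lid, 80 x 48 x 26 mm (own x, y, z). Origin at the centre of its underside, z up, x along its long side. About 0.15 kg. Starts lying across the bracket's top on the other side of the bolt, underside 110 mm above the table.
- beaker: To be left alone: small glass beaker, 52 mm across, 62 mm tall, between the bracket and the big case; origin under its centre.
- stopper: To be left alone: black rubber stopper, 34 mm across, 28 mm tall; origin under its centre.
- dish: To be left alone: shallow glass dish, 86 mm across, 16 mm tall; origin under its centre.
- screwdriver: To be left alone: screwdriver with an orange handle, 170 mm long, lying behind the bracket.
- amber_bottle: To be left alone: amber glass bottle, 68 mm across, 150 mm tall; origin under its centre.
- white_bottle: To be left alone: white plastic bottle, 60 mm across, 140 mm tall; origin under its centre.
- marker: To be left alone: black marker pen, 14 mm thick, about 130 mm long, lying on the table in front of the big case.
Things that resemble listed ones, but are neither listed nor needed, are in the scene too. What is shaped like the small_case but red or turquoise is not meant.

How it is judged:
By the outcome, as a careful person would: the job done as asked, in the order asked, and still so for the second after the job is handed in, while the arm keeps its last pose, push and grip.
It also fails if it takes over 72 s, if anything falls off the work surface, if the arm or the gripper's body presses on something with over 40 N, if the wrist force passes 120 N, or if a joint passes its speed limit or range.

## Working session

There is one attempt and no reset: what is moved stays moved. The work goes in short steps, Python scripts to look and compute and a tool call to move; the robot and the scene stay as the last step left them, time stands still between calls to the robot, and variables do not carry over. Pictures are saved under pics/ and viewed, about 8 in all and at most 12, crops included, and the job is handed in when it is done.

Besides the shell and the picture viewer there is one more tool, called after "Request:" by a JSON object that holds its "name" and its "arguments", one argument or row to a line. apply_moves: Moves the arm, as the interface text tells. Its arguments: {"type":"object","properties":{"moves":{"type":"string"},"newtons":{"type":"number"}},"required":["moves"]}

```bash
mkdir -p pics; ls
cat > h.py <<'E'
import numpy as np, cv2
from station import arm, read_camera, workorder
def K(c):
    f=240/np.tan(np.radians(c["vfov"])/2); return np.array([[f,0,c["cx"]],[0,f,c["cy"]],[0,0,1.]])
def look(n,save=None):
    c=read_camera(n)
    if save: cv2.imwrite(f"pics/{save}.png",c["img"][:,:,::-1])
    return c
def cloud(c):
    v,u=np.mgrid[0:480,0:640]
    p=cv2.undistortPoints(np.stack([u,v],-1).reshape(-1,1,2).astype(float),K(c),np.array(c["dist_coeffs"],float)).reshape(480,640,2)
    z=c["range_z"]; P=np.dstack([p[...,0]*z,p[...,1]*z,z])@np.array(c["orientation"]).T+np.array(c["origin"])
    P[z==0]=np.nan; return P
E
python3 - <<'E'
from h import *
for n in("top","side"):
    c=look(n,n+"0"); print(n,c["vfov"],c["origin"],np.round(c["orientation"],3).tolist(),c["dist_coeffs"])
    np.savez(f"{n}0.npz",img=c["img"],P=cloud(c))
s=arm.sense();print(s["time_s"],s["tool_pos"],s["orientation"],arm.hold_point_z)
E
```

```text
pics
top 52.643479537320445 [ 0.32103677 -0.00577873  1.42344053] [[-0.021, -0.983, 0.185], [-1.0, 0.019, -0.013], [0.009, -0.185, -0.983]] [-0.12790228  0.          0.          0.          0.        ]
side 49.19591934591621 [0.13150832 0.70654255 0.91765839] [[-0.877, -0.326, 0.354], [-0.481, 0.615, -0.625], [-0.014, -0.718, -0.696]] [0.01279433 0.         0.         0.         0.        ]
0.1 [ 0.17907004 -0.54618818  0.23074897] [[ 9.50233151e-01  3.11539593e-01 -1.99606692e-04]
 [ 3.11539626e-01 -9.50232579e-01  1.05167706e-03]
 [ 1.37966263e-04 -1.06152380e-03 -9.99999427e-01]] 0.0187
```

View pics/top0.png

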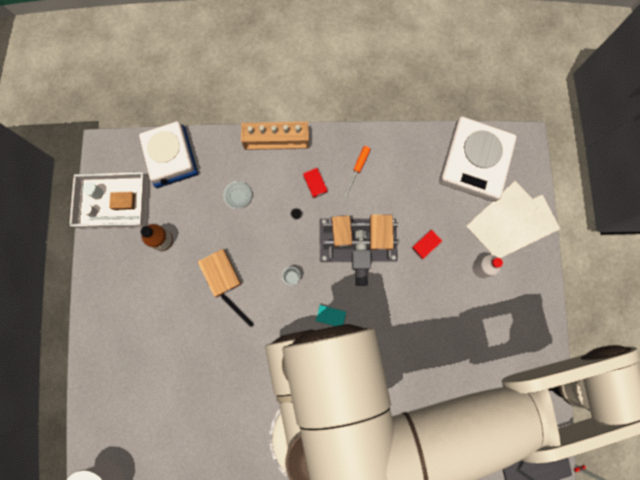

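View pics/side0.png

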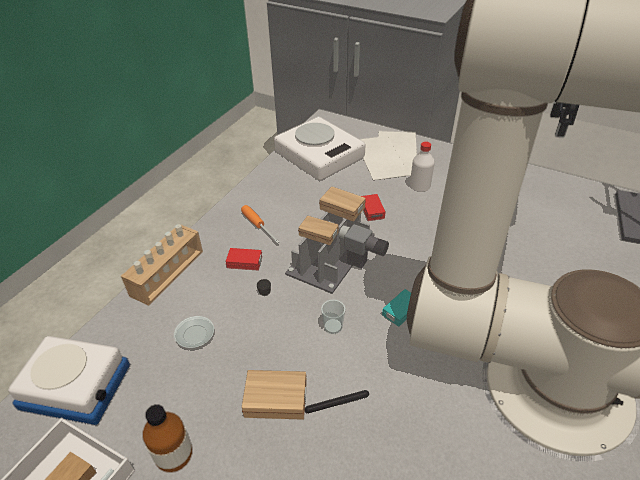

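Top view: the big case is at (218,273), and two wooden cases lie across the bracket at (341,231) and (382,231), with the drive at (361,265). The wooden box in the tray at (121,200), the red ones at (315,182) and (428,244) and the turquoise one at (331,315) are decoys. Next I'll measure from both views.

```bash
cat >> h.py <<'E'
def rect(P,zlo,zhi,x,y):
    m=np.isfinite(P[...,0])&(P[...,2]>zlo)&(P[...,2]<zhi)&(P[...,0]>x[0])&(P[...,0]<x[1])&(P[...,1]>y[0])&(P[...,1]<y[1])
    m=cv2.morphologyEx(m.astype(np.uint8),cv2.MORPH_OPEN,np.ones((3,3)))>0
    n,l=cv2.connectedComponents(m.astype(np.uint8)); out=[]
    for i in range(1,n):
        q=P[l==i]
        if len(q)<60: continue
        r=cv2.minAreaRect((q[:,:2]*1000).astype(np.float32)); c,s,a=r
        if s[0]<s[1]: s=s[::-1]; a+=90
        a=(a+90)%180-90
        out.append((np.round(c,1).tolist(),np.round(s,1).tolist(),round(a,1),round(float(np.median(q[:,2]))*1000,1),len(q)))
    return out
E
python3 - <<'E'
from h import *
for n in("top","side"):
    d=np.load(n+"0.npz"); P=d["P"]
    print(n)
    if n=="top":
        for p in [(218,273),(341,231),(382,231),(361,265),(292,275),(361,234)]: print(p,P[p[1],p[0]].round(3))
    else:
        for p in [(275,385),(319,229),(342,200),(333,305)]: print(p,P[p[1],p[0]].round(3))
    print(" cases",rect(P,.128,.155,(.3,.75),(-.3,.2)))
    print(" big",rect(P,.033,.048,(.2,.7),(.1,.5)))
    print(" table",np.nanmedian(P[(abs(P[...,2])<.02)&(P[...,0]>.2)&(P[...,0]<.7)&(abs(P[...,1])<.3)][:,2]))
    print(" plates",rect(P,.1,.118,(.3,.75),(-.3,.2)))
    print(" foot",rect(P,.004,.02,(.3,.75),(-.3,.2)))
E
```

```text
top
(218, 273) [0.476 0.283 0.039]
(341, 231) [ 0.572 -0.069  0.139]
(382, 231) [ 0.57 -0.18  0.14]
(361, 265) [ 0.483 -0.123  0.107]
(292, 275) [0.47  0.072 0.001]
(361, 234) [ 0.57  -0.126  0.104]
 cases [([577.2, -70.4], [83.1, 47.9], 2.7, 136.4, 518), ([570.1, -177.4], [96.1, 61.0], -1.8, 142.3, 805)]
 big [([478.3, 282.5], [116.0, 83.9], 26.4, 40.0, 1119)]
 table 0.0003243180388822209
 plates [([513.4, -122.3], [72.6, 46.6], -0.8, 104.5, 384)]
 foot [([629.9, -127.1], [42.8, 14.5], -89.5, 9.4, 73), ([592.7, -30.6], [42.9, 35.7], -1.1, 8.5, 108), ([535.5, -23.5], [42.9, 23.7], -1.1, 9.6, 101), ([527.6, -72.7], [60.2, 37.0], -87.1, 8.6, 203), ([525.4, -229.4], [37.9, 21.3], -5.6, 9.7, 77), ([523.6, -182.8], [47.8, 30.6], 88.7, 8.2, 129)]
side
(275, 385) [0.477 0.278 0.04 ]
(319, 229) [ 0.564 -0.057  0.138]
(342, 200) [ 0.563 -0.169  0.141]
(333, 305) [0.469 0.055 0.045]
 cases [([565.2, -174.2], [96.5, 65.5], -1.6, 141.2, 802), ([570.8, -67.3], [80.7, 52.1], 3.8, 135.7, 572)]
 big [([474.5, 285.8], [115.3, 85.3], 26.7, 39.9, 2382), ([551.6, 478.0], [54.0, 15.3], 64.1, 40.4, 142)]
 table 0.00028993813434524673
 plates [([503.9, -120.6], [83.6, 53.4], -4.5, 104.1, 393), ([540.4, -34.7], [35.6, 12.1], -88.8, 109.2, 63)]
 foot [([567.5, -76.2], [144.5, 130.3], 88.9, 8.5, 1021), ([721.4, 19.9], [55.5, 16.2], 34.6, 11.3, 97)]
```

```bash
cat >> h.py <<'E'
def go(x,y,z,yaw):
    s=arm.sense(); R=np.array(s["orientation"]); p=np.array(s["tool_pos"])
    cy=np.degrees(np.arctan2(R[1,0],R[0,0])); d=R.T@(np.array([x,y,z])-p)*100
    t=-(yaw-cy); t=(t+90)%180-90
    print("shift cm",d.round(2),"turn",round(t,2),"| now",p.round(4),"yaw",round(cy,2),"t",s["time_s"],"open",round(s["opening"],4),"F",np.round(s["wrist_force"],1))
E
python3 - <<'E'
from h import *
go(.5677,-.1758,.20,-1.7)
P=np.load("top0.npz")["P"]
for p in [(153,232),(490,263),(292,268)]: print(P[p[1],p[0]].round(3))
E
```

```text
shift cm [ 48.47 -23.08   3.11] turn 19.85 | now [ 0.1791 -0.5462  0.2307] yaw 18.15 t 0.1 open 0.0853 F [ 0.  -1.3 -0.5]
[0.582 0.449 0.126]
[ 0.479 -0.481  0.114]
[0.485 0.069 0.05 ]
```

Request:
{"name": "apply_moves", "arguments": {
  "moves": "5 -2.3 0 2 0; 10 -4.6 0 4 0; 15 -6.9 0 6 0; 20 -9.2 0.5 8 0; 25 -11.6 1 10 0; 30 -14 1.5 12 0; 35 -16.5 2 14 0; 40 -19 2.5 16.5 0; 44.5 -21 3.1 18.5 0; 48.5 -23.1 3.1 19.85 0",
  "newtons": 30
}}

```text
time_s: 1.35
tool_pos: [0.5689, -0.1742, 0.1994]
orientation: [[1.0, -0.03, -0.001], [-0.03, -1.0, 0.001], [-0.001, -0.001, -1.0]]
wrist_force: [0.6, 0.0, 0.9]
opening: 0.0856
```

Run:
```python
from h import *
go(.5677,-.1758,.105,-1.7)
```

```text
shift cm [-0.1   0.17  9.44] turn -0.03 | now [ 0.5689 -0.1742  0.1994] yaw -1.73 t 1.35 open 0.0856 F [0.6 0.  0.9]
```

Request:
{"name": "apply_moves", "arguments": {
  "moves": "0 0 3 0 0; 0 0 6 0 0; 0 0 8.5 0 0; 0 0 9.5 0 0; 0 0 9.5 0 0; 0 0 9.5 0 0.5; 0 0 9.5 0 1; 0 0 9.5 0 1; 0 0 9.5 0 1; 0 0 9.5 0 1",
  "newtons": 30
}}

```text
time_s: 2.6
tool_pos: [0.5684, -0.176, 0.1065]
orientation: [[1.0, -0.03, 0.002], [-0.03, -1.0, -0.001], [0.002, 0.001, -1.0]]
wrist_force: [-0.8, 0.0, 4.4]
opening: 0.0598
```

Run:
```python
from h import *
go(.5677,-.1758,.18,-1.7)
c=look("side","s1"); cv2.imwrite("pics/s1c.png",cv2.resize(c["img"][130:330,220:460,::-1],None,fx=3,fy=3))
```

```text
shift cm [-0.06 -0.01 -7.35] turn -0.0 | now [ 0.5684 -0.176   0.1065] yaw -1.7 t 2.6 open 0.0598 F [-0.8  0.   4.4]
```

View pics/s1c.png

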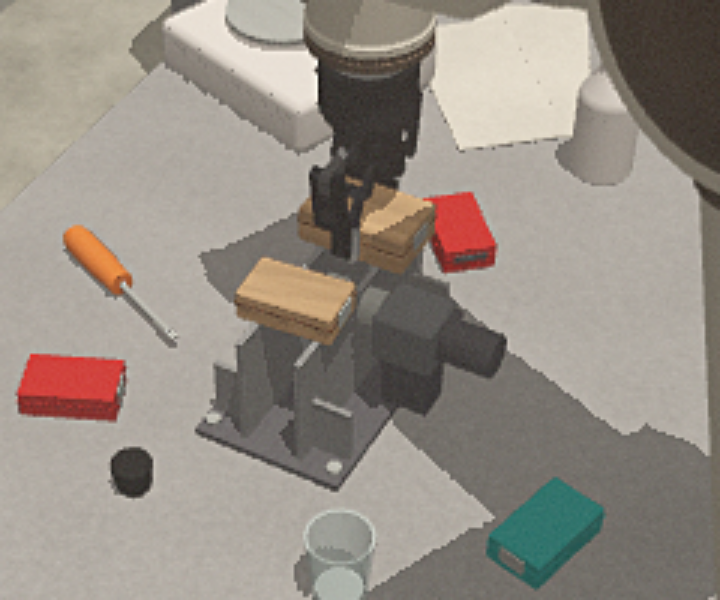

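The middle case is gripped at 59.8 mm opening (expected 60). Now I lift it and carry it.

Request:
{"name": "apply_moves", "arguments": {
  "moves": "0 0 -2 0 1; 0 0 -4.5 0 1; 0 0 -7.5 0 1; 0 0 -7.5 0 1"
}}

```text
time_s: 3.15
tool_pos: [0.5688, -0.1761, 0.1827]
orientation: [[1.0, -0.03, 0.004], [-0.03, -1.0, -0.002], [0.004, 0.001, -1.0]]
wrist_force: [-0.5, 0.4, -2.5]
opening: 0.0599
```

Run:
```python
from h import *
go(.477,.2845,.18,26.5)
```

```text
shift cm [-10.54 -45.77   0.16] turn -28.2 | now [ 0.5688 -0.1761  0.1827] yaw -1.7 t 3.15 open 0.0599 F [-0.5  0.4 -2.5]
```

Request:
{"name": "apply_moves", "arguments": {
  "moves": "-0.5 -3 0 -1 1; -1.5 -8 0 -4 1; -2.6 -13 0 -7 1; -3.9 -18 0 -10 1; -5 -23 0 -13 1; -6.2 -28 0 -16 1; -7.4 -33 0 -19 1; -8.5 -38 0 -22 1; -9.6 -42.5 0 -25 1; -10.5 -45.7 0 -28.2 1"
}}

```text
time_s: 4.4
tool_pos: [0.4756, 0.2858, 0.1792]
orientation: [[0.894, 0.449, -0.001], [0.449, -0.894, -0.0], [-0.001, -0.0, -1.0]]
wrist_force: [0.8, -0.0, -1.6]
opening: 0.0594
```

Request:
{"name": "apply_moves", "arguments": {
  "moves": "0 0 0 0 1; 0 0 2 0 1; 0 0 5 0 1; 0 0 8 0 1; 0 0 10 0 1; 0 0 12 0 1; 0 0 12 0 1; 0 0 12 0 1"
}}

```text
time_s: 5.4
tool_pos: [0.4769, 0.2839, 0.0609]
orientation: [[0.895, 0.446, 0.0], [0.446, -0.895, 0.0], [0.0, -0.0, -1.0]]
wrist_force: [0.8, 0.8, -2.7]
opening: 0.0594
```

Run:
```python
from h import *
go(.477,.2845,.0365,26.5)
for n in("top","side"):
    P=cloud(look(n,n+"2"))
    print(n,rect(P,.075,.115,(.35,.6),(.18,.4)),rect(P,.033,.047,(.2,.7),(.15,.42)))
```

```text
shift cm [ 0.03 -0.05  2.44] turn -0.04 | now [0.4769 0.2839 0.0609] yaw 26.46 t 5.4 open 0.0594 F [ 0.8  0.8 -2.7]
top [([440.0, 286.8], [30.3, 15.8], 18.2, 96.1, 65)] [([468.5, 235.5], [54.9, 12.7], 20.0, 38.9, 74)]
side [([508.3, 302.5], [62.3, 23.4], -56.9, 95.9, 360), ([446.3, 277.2], [72.5, 39.2], -64.6, 96.0, 734)] [([473.9, 286.5], [115.1, 83.3], 27.1, 39.8, 1068)]
```

Request:
{"name": "apply_moves", "arguments": {
  "moves": "0 0 0.8 0 1; 0 0 1.5 0 1; 0 0 2 0 1; 0 0 2.2 0 1; 0 0 2.4 0 1; 0 0 2.4 0 1; 0 0 2.4 0 1"
}}

```text
time_s: 6.38
tool_pos: [0.4767, 0.2842, 0.0365]
orientation: [[0.895, 0.446, 0.0], [0.446, -0.895, 0.0], [0.0, -0.0, -1.0]]
wrist_force: [0.6, 0.3, 0.9]
opening: 0.0595
```

```bash
cat >> h.py <<'E'
def hull(P,zlo,zhi,x,y):
    m=np.isfinite(P[...,0])&(P[...,2]>zlo)&(P[...,2]<zhi)&(P[...,0]>x[0])&(P[...,0]<x[1])&(P[...,1]>y[0])&(P[...,1]<y[1])
    m=cv2.morphologyEx(m.astype(np.uint8),cv2.MORPH_OPEN,np.ones((3,3)))>0
    c,s,a=cv2.minAreaRect((P[m][:,:2]*1000).astype(np.float32))
    if s[0]<s[1]: s=s[::-1]; a+=90
    return np.round(c,1),np.round(s,1),round((a+90)%180-90,1),round(float(np.median(P[m][:,2]))*1000,1),int(m.sum())
E
python3 - <<'E'
from h import *
go(.477,.2845,.0365,26.5)
P=cloud(look("side"))
print(hull(P,.067,.077,(.4,.56),(.2,.36)),hull(P,.036,.046,(.38,.56),(.19,.38)))
E
```

```text
shift cm [ 0.04 -0.01  0.  ] turn 0.0 | now [0.4767 0.2842 0.0365] yaw 26.5 t 6.375 open 0.0595 F [0.6 0.3 0.9]
(array([474.4, 284.8]), array([93.9, 61.4]), 26.6, 71.9, 864) (array([474.3, 286.2]), array([115. ,  83.1]), 26.5, 40.1, 644)
```

Contact is light, top at 71.9 mm, and the centres agree to about 1.5 mm. I release and back off.

Request:
{"name": "apply_moves", "arguments": {
  "moves": "0 0 0 0 0.15; 0 0 0 0 0; 0 0 0 0 0; 0 0 -0.5 0 0; 0 0 -2.5 0 0; 0 0 -6 0 0; 0 0 -10 0 0; 0 0 -14 0 0; 0 0 -16 0 0; 0 0 -16 0 0"
}}

```text
time_s: 7.68
tool_pos: [0.4771, 0.2844, 0.198]
orientation: [[0.895, 0.446, 0.003], [0.446, -0.895, 0.001], [0.003, 0.0, -1.0]]
wrist_force: [0.4, 0.4, -0.6]
opening: 0.0859
```

Run:
```python
from h import *
for n in("side","top"):
    P=cloud(look(n,n+"3"))
    for b in [(.067,.077,(.4,.56),(.2,.36)),(.036,.046,(.38,.56),(.19,.38)),(.128,.14,(.5,.64),(-.12,0))]:
        try: print(n,*hull(P,*b))
        except Exception as e: print(n,"none")
go(.572,-.069,.2,3.2)
```

```text
side [474.5 284.6] [94.3 63.3] 26.8 71.9 1459
side [474.1 286.1] [115.   83.3] 26.6 40.0 707
side [0. 0.] [0. 0.] 0.0 nan 0
top [477.9 256.7] [69.1 17.4] 27.2 71.9 104
top [478.  243.4] [84.8 31.1] 6.9 39.4 94
top [575.8 -69.9] [82.  46.3] 3.6 136.0 410
shift cm [-7.19 35.86 -0.43] turn 23.3 | now [0.4764 0.284  0.1957] yaw 26.5 t 7.775 open 0.0852 F [-0.2  0.5 -0.4]
  return _methods._mean(a, axis=axis, dtype=dtype,
  ret = ret.dtype.type(ret / rcount)
```

Request:
{"name": "apply_moves", "arguments": {
  "moves": "-0.6 3 0 2 0; -1.4 7 0 4.5 0; -2.4 12 0 8 0; -3.4 17 0 11 0; -4.4 22 0 14 0; -5.4 27 0 17 0; -6.2 31 0 19.5 0; -6.8 34 -0.2 21.5 0; -7.05 35.9 -0.4 23.1 0; -7.05 35.9 -0.4 23.1 0"
}}

```text
time_s: 9.02
tool_pos: [0.5737, -0.0692, 0.1995]
orientation: [[0.998, 0.058, -0.001], [0.058, -0.998, 0.0], [-0.001, -0.0, -1.0]]
wrist_force: [-0.4, 0.1, -0.3]
opening: 0.0852
```

Run:
```python
from h import *
go(.5735,-.069,.104,3.4)
```

```text
shift cm [-0.01 -0.02  9.55] turn -0.08 | now [ 0.5737 -0.0692  0.1995] yaw 3.32 t 9.025 open 0.0852 F [-0.4  0.1 -0.3]
```

Request:
{"name": "apply_moves", "arguments": {
  "moves": "0 0 3 0 0; 0 0 6 0 0; 0 0 8.5 0 0; 0 0 9.5 0 0; 0 0 9.5 0 0; 0 0 9.5 0 0.5; 0 0 9.5 0 1; 0 0 9.5 0 1; 0 0 9.5 0 1; 0 0 9.5 0 1",
  "newtons": 30
}}

```text
time_s: 10.28
tool_pos: [0.5741, -0.0686, 0.1062]
orientation: [[0.998, 0.059, 0.001], [0.059, -0.998, -0.0], [0.001, 0.0, -1.0]]
wrist_force: [-1.2, 1.8, 7.2]
opening: 0.0477
```

Request:
{"name": "apply_moves", "arguments": {
  "moves": "0 0 0 0 1; 0 0 -2 0 1; 0 0 -5 0 1; 0 0 -8 0 1; 0 0 -10 0 1; 0 0 -10 0 1"
}}

```text
time_s: 11.02
tool_pos: [0.5742, -0.0688, 0.2066]
orientation: [[0.998, 0.059, 0.002], [0.059, -0.998, -0.001], [0.002, 0.001, -1.0]]
wrist_force: [-0.4, 0.8, -2.7]
opening: 0.0476
```

Run:
```python
from h import *
go(.477,.2845,.2,26.5)
for n in("side","top"):
    c=look(n,n+"4");P=cloud(c)
    print(n,rect(P,.19,.245,(.5,.64),(-.14,0)))
```

```text
shift cm [ -7.61 -35.84   0.62] turn -23.1 | now [ 0.5742 -0.0688  0.2066] yaw 3.4 t 11.025 open 0.0476 F [-0.4  0.8 -2.7]
side [([560.7, -58.7], [84.4, 63.7], 54.2, 233.7, 660)]
top [([550.8, -69.6], [50.5, 32.3], -89.8, 234.7, 231)]
```

Request:
{"name": "apply_moves", "arguments": {
  "moves": "-0.6 -3 0 -2 1; -1.6 -7 0 -4.5 1; -2.6 -12 0 -8 1; -3.6 -17 0 -11 1; -4.6 -22 0 -14 1; -5.6 -26.5 0 -17 1; -6.5 -30.5 0 -19.5 1; -7.2 -33.7 0 -21.5 1; -7.6 -35.8 0 -23.2 1; -7.6 -35.8 0 -23.2 1"
}}

```text
time_s: 12.38
tool_pos: [0.4758, 0.2852, 0.204]
orientation: [[0.893, 0.45, -0.002], [0.45, -0.893, -0.001], [-0.002, -0.0, -1.0]]
wrist_force: [0.1, 0.1, -1.7]
opening: 0.0475
```

Request:
{"name": "apply_moves", "arguments": {
  "moves": "0 0 2 0 1; 0 0 5 0 1; 0 0 8 0 1; 0 0 10 0 1; 0 0 11 0 1; 0 0 11 0 1; 0 0 11 0 1"
}}

```text
time_s: 13.25
tool_pos: [0.477, 0.2843, 0.0961]
orientation: [[0.894, 0.448, 0.001], [0.448, -0.894, 0.0], [0.001, -0.0, -1.0]]
wrist_force: [-0.3, -0.0, -1.9]
opening: 0.0471
```

Run:
```python
from h import *
go(.4766,.2843,.070,26.6)
c=look("side","s5");P=cloud(c); 
print(rect(P,.1,.14,(.4,.56),(.2,.37)))
print(hull(P,.067,.077,(.4,.56),(.2,.36)),hull(P,.036,.046,(.38,.56),(.19,.38)))
```

```text
shift cm [-0.04 -0.02  2.61] turn -0.01 | now [0.477  0.2843 0.0961] yaw 26.59 t 13.25 open 0.0471 F [-0.3 -0.  -1.9]
[([504.9, 300.4], [50.0, 16.8], -60.7, 125.4, 228), ([451.0, 282.0], [72.9, 41.5], -79.6, 124.9, 572)]
(array([474.4, 284.3]), array([93.4, 63. ]), 26.6, 72.0, 700) (array([472.2, 289.5]), array([115.4,  75.9]), 27.8, 40.0, 696)
```

Request:
{"name": "apply_moves", "arguments": {
  "moves": "0 0 1 0 1; 0 0 1.8 0 1; 0 0 2.2 0 1; 0 0 2.5 0 1; 0 0 2.6 0 1; 0 0 2.6 0 1; 0 0 2.6 0 1"
}}

```text
time_s: 14.18
tool_pos: [0.4767, 0.2843, 0.0695]
orientation: [[0.894, 0.448, 0.0], [0.448, -0.894, 0.0], [0.0, -0.0, -1.0]]
wrist_force: [0.1, -0.0, -0.6]
opening: 0.0472
```

Run:
```python
from h import *
go(.4766,.2843,.070,26.6)
c=look("side","s6");P=cloud(c); 
print(hull(P,.093,.103,(.41,.55),(.22,.35)),hull(P,.067,.077,(.4,.56),(.2,.36)))
```

```text
shift cm [-0.01 -0.   -0.05] turn 0.0 | now [0.4767 0.2843 0.0695] yaw 26.6 t 14.175 open 0.0472 F [ 0.1 -0.  -0.6]
(array([474.3, 284.7]), array([81.4, 49.4]), 26.8, 99.0, 567) (array([472.7, 287.3]), array([95.6, 60.7]), 29.7, 71.6, 300)
```

Request:
{"name": "apply_moves", "arguments": {
  "moves": "0 0 0.1 0 1; 0 0 0.1 0 1; 0 0 0.1 0 0.2; 0 0 0.1 0 0; 0 0 0.1 0 0; 0 0 -0.5 0 0; 0 0 -2.5 0 0; 0 0 -6 0 0; 0 0 -9 0 0; 0 0 -12 0 0"
}}

```text
time_s: 15.48
tool_pos: [0.4766, 0.2842, 0.1909]
orientation: [[0.894, 0.448, 0.0], [0.448, -0.894, 0.0], [0.0, -0.0, -1.0]]
wrist_force: [-0.4, 0.4, 0.2]
opening: 0.0855
```

Run:
```python
from h import *
c=look("side","s7");P=cloud(c); 
print(hull(P,.093,.103,(.41,.55),(.22,.35)),hull(P,.067,.077,(.4,.56),(.2,.36)),hull(P,.036,.046,(.38,.56),(.19,.38)))
a=c["img"][160:320,240:440,::-1]
c=look("top","t7");P=cloud(c);np.savez("t7.npz",P=P)
b=c["img"][190:310,290:440,::-1]
cv2.imwrite("pics/j7.png",np.hstack([cv2.resize(a,(500,400)),cv2.resize(b,(500,400))])[:, :1000] if 0 else np.hstack([cv2.resize(a,(400,320)),cv2.resize(b,(400,320))]))
go(.568,-.122,.2,-1)
m=lambda x,y,lo,hi:rect(P,lo,hi,x,y)
print("plates",m((.5,.65),(-.25,-.0),.106,.114))
print("foot",hull(P,.004,.012,(.48,.66),(-.26,.01)))
print("head",m((.55,.59),(-.15,-.1),.095,.108), "drive",m((.4,.545),(-.16,-.08),.098,.108))
```

```text
(array([474.4, 285.6]), array([81. , 49.8]), 27.8, 97.9, 1003) (array([474. , 285.4]), array([93.6, 60.1]), 26.5, 71.8, 372) (array([473.5, 286.8]), array([115.6,  83. ]), 28.1, 39.9, 695)
shift cm [-10.13  40.41  -0.74] turn 27.6 | now [0.4776 0.2848 0.1931] yaw 26.6 t 15.575 open 0.0854 F [-0.3  0.3  0.3]
plates []
foot (array([ 572.9, -125.1]), array([230.2, 128.9]), 89.6, 8.4, 663)
head [] drive [([510.0, -124.0], [69.7, 50.3], 0.0, 103.7, 306)]
```

View pics/j7.png

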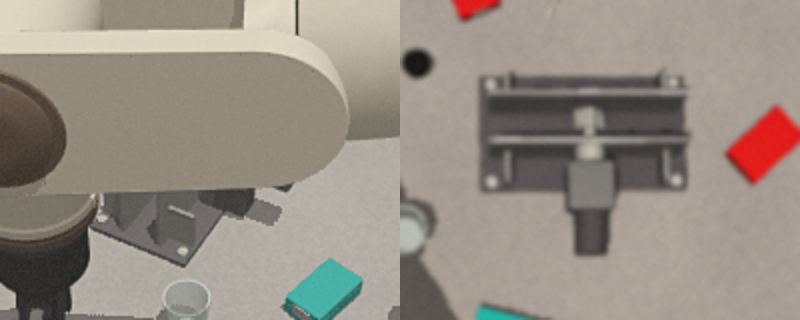

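The side view of the stack is partly hidden by the arm, but the numbers agree: 97.9 / 71.8 / 39.9 mm, with centres within about 1.5 mm. The top crop shows the gap cleared, the head at px ≈(360,234), plate edges at rows ≈224.5 and 241.7, and the drive in front. Next I measure the head and its phase.

```bash
cat >> h.py <<'E'
def head(P):
    m=np.isfinite(P[...,0])&(abs(P[...,0]-.572)<.02)&(abs(P[...,1]+.124)<.03)&(P[...,2]>.06)&(P[...,2]<.113)
    return P[m]
def ray(c,u,v,z):
    p=cv2.undistortPoints(np.array([[[u,v]]],float),K(c),np.array(c["dist_coeffs"],float)).ravel()
    d=np.array(c["orientation"])@np.r_[p,1]; o=np.array(c["origin"]); return o+d*(z-o[2])/d[2]
E
python3 - <<'E'
from h import *
import warnings; warnings.filterwarnings("ignore")
for f in("top0.npz","t7.npz"):
    q=head(np.load(f)["P"]); print(f,len(q))
    for y in np.arange(-.154,-.094,.003):
        s=q[(q[:,1]>=y)&(q[:,1]<y+.003)&(q[:,0]>.56)&(q[:,0]<.585)]
        if len(s): print(round(y*1000+1.5),len(s),(np.median(s[:,2])*1000).round(1),(s[:,2].max()*1000).round(1))
c=look("top"); g=cv2.cvtColor(c["img"],cv2.COLOR_RGB2GRAY)
for x0 in (330,345,378,390): print(x0,g[216:252,x0:x0+5].mean(1).astype(int).tolist())
for v in (224.5,241.75): print(ray(c,335,v,.11).round(4),ray(c,385,v,.11).round(4))
q=head(cloud(c)); print(arm.sense()["time_s"]); h=q[q[:,2]>.085]; print("x range",np.percentile(h[:,0],[2,98]),np.percentile(h[:,1],[2,98]))
E
```

```text
top0.npz 95
-137 7 90.7 93.1
-134 7 95.1 99.2
-131 8 101.0 104.9
-128 8 103.4 106.9
-125 8 103.5 108.4
-122 9 101.5 109.2
-119 12 100.2 104.0
-116 9 96.5 102.8
-113 9 96.7 102.9
-110 6 90.9 93.9
t7.npz 95
-137 7 91.5 95.6
-134 7 94.6 97.0
-131 8 99.4 103.1
-128 9 102.2 103.7
-125 8 104.5 108.0
-122 10 103.6 106.6
-119 13 98.2 104.3
-116 9 97.0 102.0
-113 7 95.0 95.4
-110 6 90.8 95.6
330 [145, 126, 105, 88, 82, 82, 88, 110, 125, 108, 73, 58, 58, 59, 59, 61, 68, 79, 84, 87, 87, 87, 80, 66, 85, 140, 158, 122, 73, 60, 68, 77, 80, 84, 88, 88]
345 [160, 152, 123, 91, 80, 79, 84, 109, 130, 111, 78, 60, 59, 60, 60, 63, 71, 77, 81, 85, 85, 84, 78, 62, 77, 125, 147, 119, 76, 57, 59, 60, 67, 77, 83, 83]
378 [161, 155, 126, 93, 77, 74, 82, 118, 138, 115, 75, 59, 59, 59, 60, 63, 72, 79, 81, 81, 81, 81, 75, 61, 71, 116, 139, 117, 77, 59, 58, 61, 69, 79, 84, 85]
390 [159, 152, 138, 137, 154, 154, 133, 135, 149, 126, 81, 59, 58, 60, 62, 65, 75, 80, 81, 82, 82, 81, 70, 55, 69, 106, 119, 95, 68, 62, 70, 76, 84, 91, 96, 95]
[ 0.5966 -0.0542  0.11  ] [ 0.594  -0.1931  0.11  ]
[ 0.5482 -0.053   0.11  ] [ 0.5455 -0.1909  0.11  ]
15.625
x range [0.5543015  0.58214743] [-0.13839804 -0.11018889]
```

Corner-up at t≈0.05 and again at t≈15.55, so two flats face the fingers at about t≈19.4, 27.3 and so on. The head is at about (0.569, −0.1225) and the bracket yaw about −1°. I move above it with the fingers half closed.

Request:
{"name": "apply_moves", "arguments": {
  "moves": "-0.8 3 0 2 0; -1.8 7.5 0 5 0; -3 12.5 0 8.5 0.2; -4.3 17.5 0 12 0.4; -5.5 22.5 0 15.5 0.4; -6.8 27.5 0 19 0.4; -8 32 0 22 0.4; -9 36 0 24.5 0.4; -9.7 39 0 26.5 0.4; -10.04 40.5 0 27.6 0.4",
  "newtons": 30
}}

```text
time_s: 16.88
tool_pos: [0.568, -0.1241, 0.1883]
orientation: [[1.0, -0.02, -0.001], [-0.02, -1.0, 0.001], [-0.001, -0.001, -1.0]]
wrist_force: [-0.0, 0.4, 0.5]
opening: 0.0511
```

Run:
```python
from h import *
go(.5693,-.1225,.07,-1.0)
P=cloud(look("side","s8")); q=head(P); h=q[q[:,2]>.085]
c=cv2.imread("pics/s8.png")[190:270,290:390]; cv2.imwrite("pics/s8c.png",cv2.resize(c,None,fx=7,fy=7,interpolation=cv2.INTER_CUBIC))
print(arm.sense()["time_s"])
```

```text
shift cm [ 0.14 -0.16 11.83] turn -0.12 | now [ 0.568  -0.1241  0.1883] yaw -1.12 t 16.875 open 0.0511 F [-0.   0.4  0.5]
16.925
```

View pics/s8c.png

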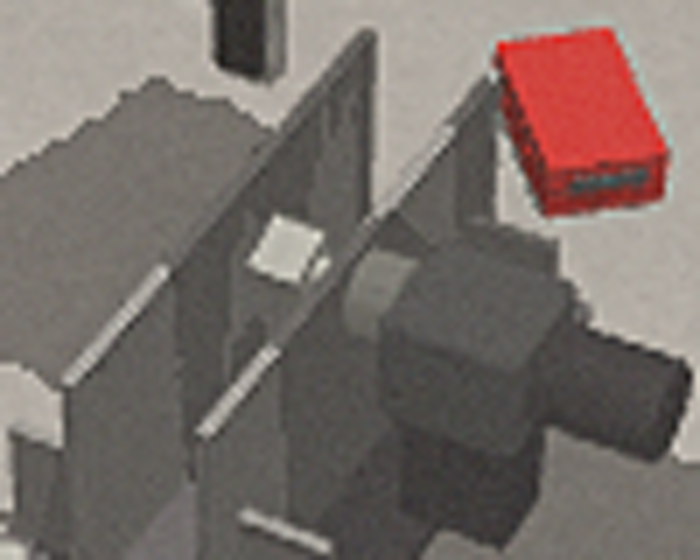

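The crop shows the open gap with the bright square head at about crop (287,250) and the drive on the front. The way down is clear.

Request:
{"name": "apply_moves", "arguments": {
  "moves": "0 0 3 0 0.4; 0 0 5.5 0 0.4; 0 0 6.5 0 0.4; 0 0 6.5 0 0.4"
}}

```text
time_s: 17.42
tool_pos: [0.568, -0.1222, 0.1242]
orientation: [[1.0, -0.017, -0.001], [-0.017, -1.0, 0.0], [-0.001, -0.0, -1.0]]
wrist_force: [0.6, 0.1, 0.5]
opening: 0.0513
```

Run:
```python
from h import *
go(.5693,-.1225,.07,-1.0)
```

```text
shift cm [0.13 0.03 5.42] turn 0.05 | now [ 0.568  -0.1222  0.1242] yaw -0.95 t 17.425 open 0.0513 F [0.6 0.1 0.5]
```

Request:
{"name": "apply_moves", "arguments": {
  "moves": "0.1 0 1.5 0 0.4; 0.1 0 3 0 0.4; 0.1 0 4.2 0 0.4; 0.1 0 5.4 0 0.4; 0.1 0 5.4 0 0.4; 0.1 0 5.4 0 0.4; 0.1 0 5.4 0 0.4; 0.1 0 5.4 0 0.4; 0.1 0 5.4 0 0.4; 0.1 0 5.4 0 0.4"
}}

```text
time_s: 18.68
tool_pos: [0.5692, -0.1228, 0.0704]
orientation: [[1.0, -0.017, 0.0], [-0.017, -1.0, 0.0], [0.0, -0.0, -1.0]]
wrist_force: [-0.5, -0.0, -0.5]
opening: 0.0511
```

Run:
```python
from h import *
go(.5693,-.1225,.07,-1.0)
c=look("side","s9"); c=c["img"][190:250,300:365,::-1]; cv2.imwrite("pics/s9c.png",cv2.resize(c,None,fx=9,fy=9,interpolation=cv2.INTER_CUBIC))
```

```text
shift cm [ 0.01 -0.03  0.04] turn -0.0 | now [ 0.5692 -0.1228  0.0704] yaw -1.0 t 18.675 open 0.0511 F [-0.5 -0.  -0.5]
```

View pics/s9c.png

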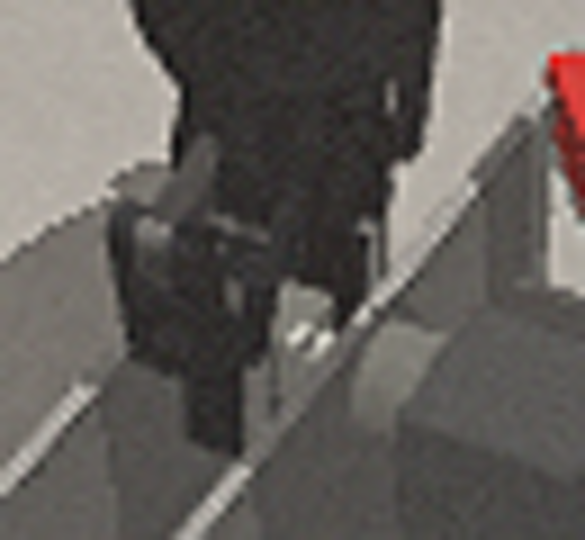

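The fingers stand either side of the head at crop ≈(305,310), clear of the plates. The flats window is near, so I close now.

Request:
{"name": "apply_moves", "arguments": {
  "moves": "0 0 0 0 0.5; 0 0 0 0 0.5; 0 0 0 0 0.6; 0 0 0 0 1; 0 0 0 0 1; 0 0 0 0 1; 0 0 0 0 1; 0 0 0 0 1",
  "newtons": 35
}}

```text
time_s: 19.73
tool_pos: [0.5691, -0.1236, 0.0705]
orientation: [[1.0, -0.018, 0.0], [-0.018, -1.0, -0.001], [0.0, 0.001, -1.0]]
wrist_force: [-1.2, -6.4, 2.2]
opening: 0.022
```

Request:
{"name": "apply_moves", "arguments": {
  "moves": "0 0 0 0 1; 0 0 0 0 1; 0 0 0 0 1; 0 0 0 0 1; 0 0 0 0 1; 0 0 0 0 1; 0 0 0 0 1; 0 0 0 0 1; 0 0 0 0 1; 0 0 0 0 1"
}}

```text
time_s: 20.98
tool_pos: [0.5692, -0.1236, 0.0705]
orientation: [[1.0, -0.018, 0.0], [-0.018, -1.0, -0.001], [0.0, 0.001, -1.0]]
wrist_force: [-1.0, -6.5, 1.9]
opening: 0.0218
```

Run:
```python
from h import *
go(.5693,-.1225,.07,-1.0); print(arm.sense()["wrist_torque"])
```

```text
shift cm [ 0.01 -0.11  0.05] turn -0.01 | now [ 0.5692 -0.1236  0.0705] yaw -1.01 t 20.975 open 0.0218 F [-1.  -6.5  1.9]
[-0.88884728  0.21351909  0.0315046 ]
```

Opening is 22 mm, so it is on the flats. I ease the 6.5 N side load with a 1 mm shift, then hold and watch whether it stays still.

Request:
{"name": "apply_moves", "arguments": {
  "moves": "0 0.05 0 0 1; 0 0.1 0 0 1; 0 0.1 0 0 1; 0 0.1 0 0 1; 0 0.1 0 0 1; 0 0.1 0 0 1; 0 0.1 0 0 1; 0 0.1 0 0 1; 0 0.1 0 0 1; 0 0.1 0 0 1"
}}

```text
time_s: 22.22
tool_pos: [0.5692, -0.1236, 0.0705]
orientation: [[1.0, -0.017, 0.0], [-0.017, -1.0, 0.0], [0.0, -0.0, -1.0]]
wrist_force: [-2.2, 0.9, 5.6]
opening: 0.022
```

Request:
{"name": "apply_moves", "arguments": {
  "moves": "0 0 0 0 1; 0 0 0 0 1; 0 0 0 0 1; 0 0 0 0 1; 0 0 0 0 1; 0 0 0 0 1; 0 0 0 0 1; 0 0 0 0 1; 0 0 0 0 1; 0 0 0 0 1"
}}

```text
time_s: 23.48
tool_pos: [0.5692, -0.1236, 0.0704]
orientation: [[1.0, -0.017, 0.0], [-0.017, -1.0, 0.0], [0.0, -0.0, -1.0]]
wrist_force: [-2.3, 1.5, 6.5]
opening: 0.0214
```

Run:
```python
from h import *
go(.5693,-.1225,.07,-1.0)
for n in("side","top"):
    c=look(n,n+"10");P=cloud(c)
    for b in [(.093,.103,(.41,.55),(.22,.35)),(.067,.077,(.4,.56),(.2,.36)),(.036,.046,(.38,.56),(.19,.38))]: print(n,*hull(P,*b))
a=cv2.imread("pics/side10.png"); cv2.imwrite("pics/f.png",cv2.resize(a[150:440,200:420],None,fx=2,fy=2))
```

```text
shift cm [ 0.01 -0.11  0.04] turn 0.01 | now [ 0.5692 -0.1236  0.0704] yaw -0.99 t 23.475 open 0.0214 F [-2.3  1.5  6.5]
side [474.6 285.4] [81.7 49.7] 24.6 97.8 1030
side [474.2 285. ] [93.4 61.1] 26.0 71.8 370
side [473.7 286.5] [115.3  82.7] 27.5 39.8 701
top [479.3 282. ] [82.6 48.9] 27.6 97.7 427
top [437.3 268.7] [47.8  8.8] -64.8 71.6 39
top [479.6 252. ] [128.5  62. ] -4.9 40.0 150
```

View pics/f.png

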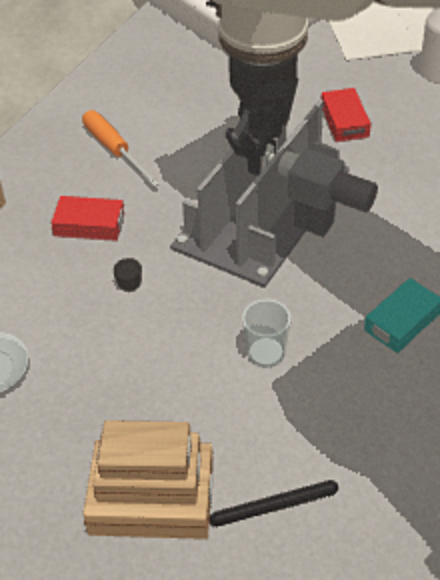

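The picture shows the stack squarely built at (150,480), everything else untouched, and the fingers holding the head. I hold a bit longer to confirm there is no slip.

Request:
{"name": "apply_moves", "arguments": {
  "moves": "0 0 0 0 1; 0 0 0 0 1; 0 0 0 0 1; 0 0 0 0 1; 0 0 0 0 1; 0 0 0 0 1; 0 0 0 0 1; 0 0 0 0 1; 0 0 0 0 1; 0 0 0 0 1",
  "newtons": 40
}}

```text
time_s: 24.82
tool_pos: [0.5692, -0.1236, 0.0705]
orientation: [[1.0, -0.017, 0.0], [-0.017, -1.0, 0.0], [0.0, -0.0, -1.0]]
wrist_force: [-2.1, 0.2, 5.2]
opening: 0.0219
```

Request:
{"name": "apply_moves", "arguments": {
  "moves": "0 0 0 0 1; 0 0 0 0 1; 0 0 0 0 1; 0 0 0 0 1; 0 0 0 0 1; 0 0 0 0 1; 0 0 0 0 1; 0 0 0 0 1; 0 0 0 0 1; 0 0 0 0 1"
}}

```text
time_s: 26.08
tool_pos: [0.5692, -0.1236, 0.0705]
orientation: [[1.0, -0.017, 0.0], [-0.017, -1.0, 0.0], [0.0, -0.0, -1.0]]
wrist_force: [-2.3, 1.9, 5.8]
opening: 0.0217
```

Request:
{"name": "apply_moves", "arguments": {
  "moves": "0 0 0 0 1; 0 0 0 0 1; 0 0 0 0 1; 0 0 0 0 1; 0 0 0 0 1; 0 0 0 0 1; 0 0 0 0 1; 0 0 0 0 1; 0 0 0 0 1; 0 0 0 0 1"
}}

```text
time_s: 27.32
tool_pos: [0.5692, -0.1236, 0.0705]
orientation: [[1.0, -0.017, 0.0], [-0.017, -1.0, 0.0], [0.0, -0.0, -1.0]]
wrist_force: [-1.5, 2.1, 5.5]
opening: 0.0215
```

The grip has held steady at 22 mm for over 7 s, nearly a quarter turn of the drive, so I hand it in.

```bash
python3 -c "
from h import *
print(workorder.sign_off())"
```

```text
the job is handed in; nothing more can be done
None
```

I stacked the middle case and then the small case on the big one, released both, and am now holding the bolt head by two flats. The job was handed in at about 27 s of the 72 s allowed; the hand-in gave no verdict.

- **Stack:** the lid tops measure 97.8, 71.8 and 39.8 mm, against 98, 72 and 40 expected. The centres agree to about 1.5 mm.
- **Angles:** single-view readings of the small case scattered from 24.6° to 27.8° around the intended 26.6°, and the side and top cameras disagreed by 3–5 mm in absolute position. I treated both as camera noise: right after placing, the small and middle cases' angles agreed within about 1.5°, and the final picture looks square.
- **Bolt:** the opening stayed at 21.4–22.0 mm for over 7 s, close to a quarter turn of the drive, with the grip at 35 N and then 40 N. The TCP did not move and the wrist force stayed below about 8 N. A 6.5 N side load after closing was removed with a 1 mm shift.
- **Other objects:** those visible in the last side view looked untouched; I did not measure them.

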